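# Cover the swab pot, then unscrew the jar cap and hold it above the jar

## Robot

A 6-joint arm with a two-finger parallel gripper is mounted at the origin on a cart in front of the work surface, level with it; the furniture and walls round the work are solid. World frame = base frame: x ahead of the robot, y to its left, z up, the work surface at z = 0. Lengths are in m, angles in rad, forces in N, time in s.
With the tool pointing down it reaches from about 0.35 to 0.95 m from the base axis. Payload 17.4 kg.
Tool frame: the origin (TCP) lies between the finger pads; the fingertips stand 8 mm ahead of it and the grasp point (between the pads) lies 11 mm behind it; z points along the fingers, y is the line along which they close (so a half turn about z gives the same grasp; the last joint's range is limited). The gripper opens to 93 mm and grips with 3 to 60 N. Pads are 15 mm wide; open, the fingers measure 128 mm over their backs; the gripper's body (75 mm by 188 mm) begins 65 mm behind the grasp point.
Start: joints at [-1.22, 0.116, 1.442, -0, 1.584, -0.038], TCP at [0.256, -0.625, 0.227] pointing down, gripper open.
Joint ranges: [-2.83, 2.83], [-0.83, 2.19], [0.07, 2.5], [-1.14, 4.28], [0.01, 3], [-2.97, 2.97]. Speed limits (rad/s): [1.89, 1.89, 2.22, 3.14, 3.14, 3.14].

## Interface

Orientations are given as a rotation vector (axis times angle).
In Python, from rig import r gives the robot as it stands.
- The arm moves only by the tool servo_tool, never from a script. Its arguments are lists of equal length, an entry for each row: "offset": the shift along the tool's x, y, z as a fraction of full scale, a list of three; "turn": the turn, a rotation vector about the tool's x, y, z as a fraction of full scale, a list of three. In form: {"offset": [[dx, dy, dz], ...], "turn": [[ax, ay, az], ...]}. A call has 1 to 8 rows; each row shifts and turns the commanded pose from where the row before left it, along the tool's axes as they then stand; what a row does not reach is not made up. Full scale, the value 1, is 7.5 cm for a shift and 30 degrees for a turn. A row lasts 1/10 s, in which the tool goes at most 50 mm and 8.59 degrees, less where a joint would pass 70% of its speed; a pose out of reach is approached as far as the arm can. A call with a number of a shift or a turn outside -1 to 1 is refused whole. A call with a gripper value outside its range is refused whole. "hand" is the opening, from 0 (shut) to 1 (fully open), set as the call begins (left out, the last holds). The fingers move at their own pace and stop on an object; "force" is the grip in N (left out, the last holds). Time passes only in rows, so rows that do not move let the fingers close. It gives the time, the measured TCP pose, the force, the opening and the grip force at its end, in the units of the state.
- r.sense(): the state, without advancing time (a new reading comes with each control period).
- r.get_image(name): name is "scene" or "top" or "wrist"; returns (picture, depth): 400x640x3 uint8, red, green, blue; 400x640 float32, m along the optical axis (not along the pixel's ray), 0 where there is no reading.
- r.camera_info(name): a dict with "fovy" (degrees; the focal length in pixels is half the picture's height over the tangent of half this angle, whatever the lens; pixels are square), "cx", "cy" (the principal point, pixels), "rvec" (rotation vector, rad) and "tvec" (3), from world to camera coordinates, as OpenCV has them; the wrist camera has in their place "tool_from_camera" (4x4, takes a point from camera to tool coordinates, whose origin is the TCP and whose axes are the flange's). Camera axes: x right, y down, z forward; pixel columns grow to the right and rows downward; lengths in m; the calibration is good to about 2 mm. A picture is of the moment at which its call begins: read the wrist's pose just before it. camera_info takes no time and is no camera call.
- r.close_job(): hands the job in; it is judged then, once.
The state is a dict: "t": time; "qpos": joint angles; "qvel": joint speeds; "joint_torque": joint torques, N m; "position": TCP position; "orientation": TCP orientation; "ft_force": force on the tool from outside, world axes, zero at the start; "wrist_torque": the same for the moment, N m; "width": opening from 0.0 (shut) to 1.0 (fully open); "gripper_force": force on a finger pad.
Only numpy, scipy, OpenCV 4.12 (cv2) and the standard library are available. Lean on these libraries where they do the work, as an engineer would, in place of code of your own. Each camera call takes 0.05 s, during which the arm holds its last target. There are 200 camera calls.

## Task

Before the jar is opened, put the loose steel cover on the open steel swab pot so that it sits seated and level, and let go of it. Then unscrew the tight white cap of the square amber jar, turning it anticlockwise until its thread is free while the jar stays down in the holder that braces it, and lift the cap straight up; finish while still holding it level right above the mouth, its lower edge about 2 cm clear of the jar. Do not lift the jar with the cap, and leave the pot and the other things on the table where they stand.

Things in the scene. Friction and masses are not known exactly. Their poses are not given: they have to be found in the camera images.
- lid_knob (a point): Knob of the loose steel cover, grip point on its axis. Knob: upright round post 18 mm across; its top is 13 mm above this point, the disc's top 24 mm below it. Disc 98 mm across, 4 mm thick; its underside (rests on the pot's rim) is 28 mm below this point. Below it a chamfered plug 77 mm across, 7 mm deep. Lies plug down on the table at first. 0.12 kg. z up.
- lid_underside (a point): Centre of the underside of the cover's disc, on its axis, 28 mm below lid_knob; when seated it lies in the plane of the pot's rim.
- pot_rim (a point): Centre of the mouth of the open, round, straight-sided steel swab pot, in the plane of its rim, 58 mm above the table. Pot 90 mm across outside, 83 mm inside (wall 3.5 mm), loose, 0.5 kg. It stands left or right of centre.
- pot: The same swab pot; origin at the centre of its underside.
- lid: The same loose cover; origin at the centre of its lowest face (bottom of the plug), 35 mm below lid_knob.
- jar_mouth (a point): Centre of the rim of the jar's neck (plane of the mouth), 100.5 mm above the table, under the cap at first. Jar: amber glass, about 0.45 kg, loose; square body 58 x 58 mm, 52 mm high, shoulders up to 58 mm, round neck 39 mm across up to the rim at 90.5 mm (heights above its own base). z is the jar's axis, up.
- jar: The same jar, origin at the centre of its base, axes along its sides. It stands in the holder, which takes the turning effort.
- cap: The same cap as cap_center; origin at the centre of its lower edge.
- holder: Grey holder fixed to the table, base 96 x 96 mm and 10 mm thick (the jar's base stands on it), with a square pocket 61 mm wide whose walls (82 mm outside) rise to 33 mm above the table; the jar can lift straight out of it. Origin at the centre of its underside.
- cap_center (a point): Centre of the white ribbed screw cap: 54 mm across, 22 mm high, this point half-way up (11 mm above its lower edge). Screwed on, it lies 7.5 mm below jar_mouth, 93 mm above the table, and the jar's shoulder is 25 mm below it, so fingers can go round the full height of the cap. Mass 0.03 kg. z is the axis, up.
- thread (a joint): Turn of the cap's thread, rad: 0 tight, grows as the cap turns anticlockwise seen from above. Three-lug twist-off thread: no rise while turning, steady resistance about 0.22 N m, holds the cap down until about 0.87 rad (50 deg), free to lift straight up from there to the stop at 1.6 rad; 1.2 is best. Read from a thin white ring on the neck that the cap drags round and that stays on the jar.
- vial: Small glass vial, 23 mm across, 58 mm high, standing between pot and jar; bystander. Origin at the centre of its underside.
- plaster: Roll of fixing plaster, 45 mm across, 30 mm high; bystander. Origin at the centre of its underside.
- dropper: Small brown dropper bottle, 34 mm across, 102 mm high, standing; bystander. Origin at the centre of its underside.
- finger_meter: Finger-clip oximeter, 33 x 58 x 30 mm; bystander. Origin at the centre of its underside.
Not all that is in view belongs to the job. Of the things shaped like the jar, the amber glass one is meant. What is shaped like the lid but turquoise is not meant.

How it is judged:
By the outcome, as a careful person would: the job done as asked, in the order asked, and still so for the second after the job is handed in, while the arm keeps its last pose, push and grip.
It also fails if it takes over 54 s, if anything falls off the work surface, if the arm or the gripper's body presses on something with over 40 N, if the wrist force passes 120 N, or if a joint passes its speed limit or range.

## Working session

There is one attempt and no reset: what is moved stays moved. The work goes in short steps, Python scripts to look and compute and a tool call to move; the robot and the scene stay as the last step left them, time stands still between calls to the robot, and variables do not carry over. Pictures are saved under pics/ and viewed, at most 10 in all, crops included, and the job is handed in when it is done.

Besides the shell and the picture viewer there is one more tool, called as name(argument=value, ...), one argument or row to a line, values as JSON. servo_tool: Moves the arm, as the interface text tells. Shift numbers are shares of 7.5 cm and turn numbers shares of 30 degrees, none past 1 either way. Its arguments: {"type":"object","properties":{"offset":{"type":"array","items":{"type":"array","items":{"type":"number"}}},"turn":{"type":"array","items":{"type":"array","items":{"type":"number"}}},"hand":{"type":"number"},"force":{"type":"number"}},"required":["offset","turn"]}

```bash
mkdir -p pics; cat > h.py <<'E'
import numpy as np, cv2
from scipy.spatial.transform import Rotation as R
from rig import r
def K(i): 
    f=200/np.tan(np.radians(i['fovy'])/2); return f,i['cx'],i['cy']
def c2w(name,s=None):
    i=r.camera_info(name)
    if name=='wrist':
        s=s or r.sense(); T=np.eye(4); T[:3,:3]=R.from_rotvec(s['orientation']).as_matrix(); T[:3,3]=s['position']
        return T@np.array(i['tool_from_camera'])
    T=np.eye(4); Rm=R.from_rotvec(i['rvec']).as_matrix(); T[:3,:3]=Rm.T; T[:3,3]=-Rm.T@np.array(i['tvec']); return T
def rays(name,uv,T):
    f,cx,cy=K(r.camera_info(name)); uv=np.atleast_2d(uv).astype(float)
    d=np.c_[(uv[:,0]-cx)/f,(uv[:,1]-cy)/f,np.ones(len(uv))]; return d@T[:3,:3].T
def onplane(name,uv,z,T):
    d=rays(name,uv,T); o=T[:3,3]; return o+d*((z-o[2])/d[:,2])[:,None]
def cloud(dep,name,T):
    v,u=np.mgrid[:400,:640]; d=rays(name,np.c_[u.ravel(),v.ravel()],T)
    return (T[:3,3]+d*dep.ravel()[:,None]).reshape(400,640,3)
E
python3 - <<'E'
from h import *
s=r.sense(); print(s)
for n in ['scene','top']:
    im,d=r.get_image(n); i=r.camera_info(n); print(n,i,c2w(n)[:3,3])
    cv2.imwrite(f'pics/{n}0.png',im[:,:,::-1]); np.savez(f'{n}0.npz',im=im,d=d)
E
```

```text
{'t': 0.0, 'qpos': array([-1.21977330e+00,  1.16472467e-01,  1.44228182e+00,  1.78408779e-05,
        1.58400418e+00, -3.78176702e-02]), 'qvel': array([ 0.00023743,  0.00074823,  0.00031987,  0.0006761 , -0.00094707,
        0.0008779 ]), 'joint_torque': array([-3.88621746e-03, -7.21260095e+01, -6.22616673e+01,  7.78913707e-02,
        2.36925215e-02, -1.19438314e-04]), 'position': array([ 0.25581849, -0.6244246 ,  0.22590402]), 'orientation': array([-3.08127183e+00, -6.06726242e-01,  2.57834909e-04]), 'ft_force': array([ 0.45178862, -0.0074616 , -0.08996257]), 'wrist_torque': array([ 0.04697995, -0.00867497, -0.05003693]), 'gripper_force': 0.0, 'width': 1.0019147484601385}
scene {'fovy': 42.37064473048489, 'cx': 321.6542910457527, 'cy': 203.6308511195117, 'rvec': array([ 1.06265432, -2.44814855,  1.00626242]), 'tvec': array([0.40784816, 0.39557225, 1.14678965])} [-0.08813264  0.66305204  1.09111808]
top {'fovy': 48.754564872083634, 'cx': 321.94585898907036, 'cy': 192.48931453325488, 'rvec': array([ 2.19568213, -2.17655641,  0.08015807]), 'tvec': array([-0.02089524,  0.60301849,  1.32761574])} [ 0.50716179 -0.01323447  1.36720271]
```

View pics/top0.png

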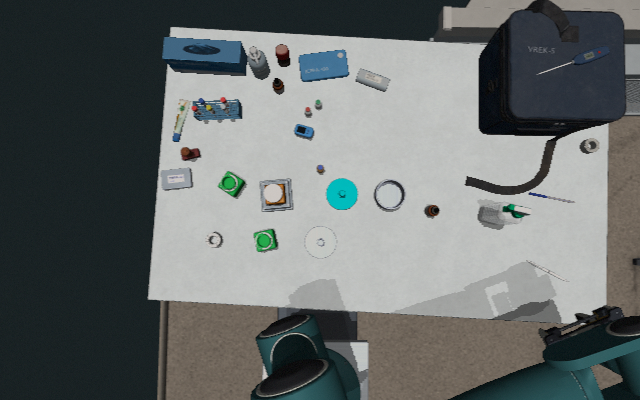

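View pics/scene0.png

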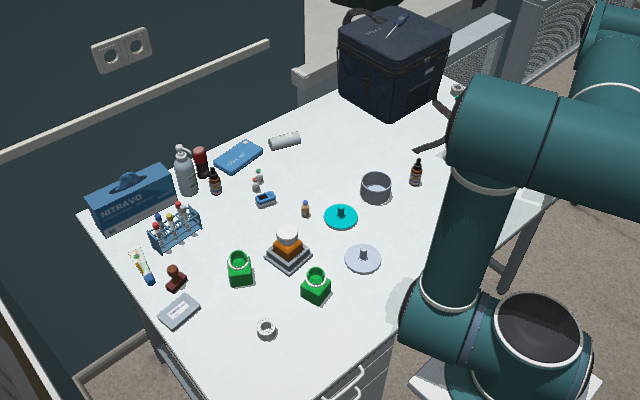

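Top view candidates. Jar-like: amber with white cap (275,195), green (232,184), green (265,240). Lid-like: steel (320,242), turquoise (342,194). Pot: (390,195). I choose the amber jar and the steel lid, and check them in one crop while measuring.

```bash
python3 - <<'E'
from h import *
D=np.load('top0.npz'); im,d=D['im'],D['d']; T=c2w('top'); P=cloud(d,'top',T)
def blob(name,box,zlo,zhi):
    x0,y0,x1,y1=box; m=np.zeros((400,640),np.uint8); m[y0:y1,x0:x1]=1
    m&=((P[:,:,2]>zlo)&(P[:,:,2]<zhi)).astype(np.uint8)
    q=P[m>0]; 
    if len(q)<3: print(name,'none'); return
    mm=(q.min(0)+q.max(0))/2; c,rad=cv2.minEnclosingCircle(q[:,:2].astype(np.float32)); print(name,len(q),q.mean(0).round(4),mm.round(4),np.round(c,4),round(rad,4))
print('table z',np.median(P[210:230,340:380,2]))
blob('lidknob',(300,222,342,262),.028,.06)
blob('liddisc',(300,222,342,262),.006,.016)
blob('pot',(370,175,410,215),.045,.07)
blob('cap',(258,175,295,215),.092,.115)
blob('vial',(310,160,330,180),.03,.07)
blob('dropper',(420,200,445,220),.06,.12)
cv2.imwrite('pics/crop.png',cv2.resize(im[150:270,200:460,::-1],None,fx=3,fy=3,interpolation=cv2.INTER_CUBIC))
E
```

```text
table z 0.0012788414984585827
lidknob 28 [ 0.4527 -0.0101  0.0481] [ 0.4522 -0.0096  0.0484] [ 0.4528 -0.0103] 0.0086
liddisc 746 [ 0.4532 -0.0102  0.0114] [ 0.4553 -0.011   0.011 ] [ 0.4491 -0.0116] 0.0709
pot 153 [ 0.5988 -0.2191  0.0572] [ 0.5981 -0.218   0.057 ] [ 0.5987 -0.2177] 0.0455
cap 289 [0.5951 0.1269 0.1046] [0.5947 0.1271 0.1027] [0.5957 0.1275] 0.0276
vial 43 [ 0.6752 -0.0073  0.0475] [ 0.676  -0.0075  0.0479] [ 0.6764 -0.0075] 0.0112
dropper 82 [ 0.5507 -0.3414  0.0769] [ 0.5512 -0.3438  0.0816] [ 0.5508 -0.344 ] 0.0158
```

View pics/crop.png

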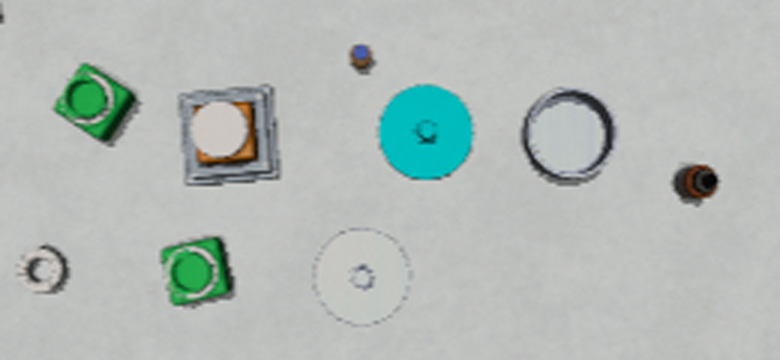

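Crop (origin 200,150, 3x): the amber jar with its white cap sits in the grey holder at (218,130), the steel lid is at (362,277), the pot at (568,135), the turquoise decoy at (427,132). The choice holds, so I work out the first reach.

```bash
cat >> h.py <<'E'
def go(tgt,yaw=None):
    s=r.sense(); Rm=R.from_rotvec(s['orientation']); d=Rm.inv().apply(np.array(tgt)-s['position'])/.075
    x=Rm.as_matrix()[:,0]; z=Rm.as_matrix()[:,2]
    print('t',round(s['t'],2),'pos',s['position'].round(4),'yaw',round(np.arctan2(x[1],x[0]),4),'z',z.round(4),'total units',d.round(3),'F',s['ft_force'].round(2),'w',round(s['width'],3),'gf',round(s['gripper_force'],1))
    # level correction rotvec in tool axes, in 30deg units
    t=np.cross(z,[0,0,-1]); print('level turn',(Rm.inv().apply(t)/np.radians(30)).round(4))
E
python3 -c "
from h import *
go([.4527,-.0102,.16]); print(r.camera_info('wrist'))"
```

```text
t 0.1 pos [ 0.2558 -0.6245  0.226 ] yaw 0.3888 z [-3.e-04  1.e-03 -1.e+00] total units [ 5.534 -6.583  0.887] F [-0.29  0.34 -0.48] w 1.0 gf 0.0
level turn [-0.002  -0.0001 -0.    ]
{'fovy': 58.87578116084069, 'cx': 324.0041079967584, 'cy': 203.88035250702995, 'tool_from_camera': array([[-5.75760546e-04, -9.59839919e-01, -2.80547677e-01,
         7.87851826e-02],
       [ 9.99999446e-01, -3.05393604e-04, -1.00742682e-03,
         2.77049281e-04],
       [ 8.81291014e-04, -2.80548101e-01,  9.59839563e-01,
        -1.59692241e-01],
       [ 0.00000000e+00,  0.00000000e+00,  0.00000000e+00,
         1.00000000e+00]])}
```

servo_tool(
  offset=[
    [0.346,-0.411,0],
    [0.346,-0.411,0],
    [0.346,-0.411,0],
    [0.346,-0.411,0],
    [0.346,-0.411,0],
    [0.346,-0.411,0],
    [0.346,-0.411,0],
    [0.346,-0.411,0],
  ],
  turn=[
    [0,0,0],
    [0,0,0],
    [0,0,0],
    [0,0,0],
    [0,0,0],
    [0,0,0],
    [0,0,0],
    [0,0,0],
  ],
)

```text
t: 0.9
position: [0.3546, -0.3161, 0.2264]
orientation: [-3.082, -0.606, 0.0]
ft_force: [0.4, 0.1, -0.5]
width: 1.001
gripper_force: 0.0
```

servo_tool(
  offset=[
    [0.346,-0.411,0],
    [0.346,-0.411,0],
    [0.346,-0.411,0],
    [0.346,-0.411,0.2],
    [0.346,-0.411,0.2],
    [0.346,-0.411,0.2],
    [0.2,-0.25,0.2],
    [0.2,-0.25,0.1],
  ],
  turn=[
    [0,0,0],
    [0,0,0],
    [0,0,0],
    [0,0,0],
    [0,0,0],
    [0,0,0],
    [0,0,0],
    [0,0,0],
  ],
  hand=0.6,
)

```text
t: 1.7
position: [0.4417, -0.0399, 0.1577]
orientation: [-3.082, -0.608, 0.002]
ft_force: [1.0, -0.5, 0.1]
width: 0.6
gripper_force: 0.0
```

servo_tool(
  offset=[
    [0.1,-0.1,0],
    [0.1,-0.1,0],
    [0,0,0],
  ],
  turn=[
    [0,0,0],
    [0,0,0],
    [0,0,0],
  ],
)

```text
t: 2.0
position: [0.4507, -0.0216, 0.1596]
orientation: [3.082, 0.608, 0.001]
ft_force: [-0.1, -0.7, -0.2]
width: 0.601
gripper_force: 0.0
```

```bash
cat > look.py <<'E'
from h import *
def look(n):
    s=r.sense(); im,d=r.get_image('wrist'); T=c2w('wrist',s)
    cv2.imwrite(f'pics/{n}.png',im[:,:,::-1]); np.savez(f'{n}.npz',im=im,d=d,T=T); return im,d,T,cloud(d,'wrist',T)
def blob(name,P,ctr,rad,zlo,zhi):
    m=(np.hypot(P[...,0]-ctr[0],P[...,1]-ctr[1])<rad)&(P[...,2]>zlo)&(P[...,2]<zhi)
    q=P[m]
    if len(q)<5: print(name,'none'); return
    c,ra=cv2.minEnclosingCircle(q[:,:2].astype(np.float32)); v,u=np.nonzero(m)
    print(name,len(q),'mean',q.mean(0).round(4),'circ',np.round(c,4),round(ra,4),'zmed',np.median(q[:,2]).round(4),'px',u.mean().round(),v.mean().round())
E
python3 - <<'E'
from look import *
go([.4527,-.0102,.024])
im,d,T,P=look('w1')
blob('knobtop',P,(.4527,-.0102),.03,.04,.056)
blob('disc',P,(.4527,-.0102),.06,.006,.02)
E
```

```text
t 2.0 pos [ 0.4507 -0.0216  0.1596] yaw 0.3894 z [ 5.e-04 -0.e+00 -1.e+00] total units [ 0.082 -0.131  1.808] F [-0.08 -0.71 -0.25] w 0.601 gf 0.0
level turn [ 0.0004 -0.0008  0.    ]
knobtop 417 mean [ 0.4529 -0.0118  0.0487] circ [ 0.4519 -0.0121] 0.009 zmed 0.0493 px 314.0 197.0
disc 8579 mean [ 0.4541 -0.0113  0.0126] circ [ 0.4517 -0.0122] 0.0491 zmed 0.0126 px 315.0 184.0
```

servo_tool(
  offset=[
    [0.067,-0.111,0.2],
    [0,0,0.3],
    [0,0,0.35],
    [0,0,0.35],
    [0,0,0.35],
    [0,0,0.23],
    [0,0,0],
    [0,0,0],
  ],
  turn=[
    [0,0,0],
    [0,0,0],
    [0,0,0],
    [0,0,0],
    [0,0,0],
    [0,0,0],
    [0,0,0],
    [0,0,0],
  ],
)

```text
t: 2.85
position: [0.4516, -0.0125, 0.0257]
orientation: [-3.082, -0.606, 0.001]
ft_force: [0.8, -0.4, 0.7]
width: 0.599
gripper_force: 0.0
```

servo_tool(
  offset=[
    [0,0,0],
    [0,0,0],
    [0,0,0],
    [0,0,0],
    [0,0,0],
    [0,0,0],
  ],
  turn=[
    [0,0,0],
    [0,0,0],
    [0,0,0],
    [0,0,0],
    [0,0,0],
    [0,0,0],
  ],
  hand=0,
  force=25,
)

```text
t: 3.45
position: [0.4517, -0.0123, 0.0258]
orientation: [3.082, 0.607, 0.0]
ft_force: [-0.8, 0.5, 1.1]
width: 0.187
gripper_force: 25.0
```

servo_tool(
  offset=[
    [0,0,-0.1],
    [0,0,-0.25],
    [0,0,-0.35],
    [0,0,-0.35],
    [0,0,-0.35],
    [0,0,-0.3],
    [0,0,-0.15],
  ],
  turn=[
    [0,0,0],
    [0,0,0],
    [0,0,0],
    [0,0,0],
    [0,0,0],
    [0,0,0],
    [0,0,0],
  ],
)

```text
t: 4.15
position: [0.4521, -0.0123, 0.1668]
orientation: [3.082, 0.607, 0.004]
ft_force: [0.1, -0.9, -1.5]
width: 0.185
gripper_force: 25.0
```

servo_tool(
  offset=[
    [-0.05,0.2,0],
    [-0.05,0.4,0],
    [-0.06,0.5,0],
    [-0.06,0.55,0],
    [-0.06,0.55,0],
    [-0.06,0.5,0],
    [-0.05,0.4,0],
    [-0.05,0.2,0],
  ],
  turn=[
    [0,0,0],
    [0,0,0],
    [0,0,0],
    [0,0,0],
    [0,0,0],
    [0,0,0],
    [0,0,0],
    [0,0,0],
  ],
)

```text
t: 4.95
position: [0.515, -0.2558, 0.1635]
orientation: [-3.082, -0.605, 0.002]
ft_force: [0.2, 0.7, -0.7]
width: 0.186
gripper_force: 25.0
```

servo_tool(
  offset=[
    [0,0,0],
    [0,0,0],
    [0,0,0],
  ],
  turn=[
    [0,0,0],
    [0,0,0],
    [0,0,0],
  ],
)

```text
t: 5.25
position: [0.5148, -0.2528, 0.1645]
orientation: [-3.082, -0.608, -0.0]
ft_force: [0.5, 0.4, -1.1]
width: 0.188
gripper_force: 25.0
```

```bash
python3 - <<'E'
from look import *
im,d,T,P=look('w2'); s=r.sense(); p=s['position']
go([.5985,-.2185,.165])
blob('potrim',P,(.5985,-.2185),.06,.05,.066)
m=(np.hypot(P[...,0]-p[0],P[...,1]-p[1])<.053)&(abs(P[...,2]-p[2]+.013)<.02); q=P[m]
A=np.c_[q[:,:2]-p[:2],np.ones(len(q))]
for _ in range(3):
    c=np.linalg.lstsq(A,q[:,2],rcond=None)[0]; k=abs(A@c-q[:,2])<.003; A,q=A[k],q[k]
print('disc plane',c, len(q)); cc,ra=cv2.minEnclosingCircle(q[:,:2].astype(np.float32)); print(cc,ra,np.array(cc)-p[:2])
# rim circle fit outer: robust
m=(np.hypot(P[...,0]-.5985,P[...,1]+.2185)<.06)&(P[...,2]>.052)&(P[...,2]<.064); q=P[m]
s_=np.linalg.lstsq(np.c_[2*q[:,:2],np.ones(len(q))],(q[:,:2]**2).sum(1),rcond=None)[0]; print('rimfit',s_[:2],np.sqrt(s_[2]+s_[0]**2+s_[1]**2))
E
```

```text
t 5.3 pos [ 0.5149 -0.2528  0.1646] yaw 0.3898 z [ 3.e-04  0.e+00 -1.e+00] total units [ 1.205e+00  1.000e-03 -5.000e-03] F [ 0.42 -0.69 -0.64] w 0.189 gf 25.0
level turn [ 0.0001 -0.0005  0.    ]
potrim 2670 mean [ 0.6015 -0.218   0.0581] circ [ 0.5975 -0.2197] 0.0451 zmed 0.059 px 325.0 77.0
disc plane [-0.00192872 -0.00049082  0.15127684] 14732
(0.5151119828224182, -0.25297680497169495) 0.048937395215034485 [ 0.00018817 -0.00018544]
rimfit [ 0.59744156 -0.21966162] 0.04256799074531031
```

View pics/w2.png

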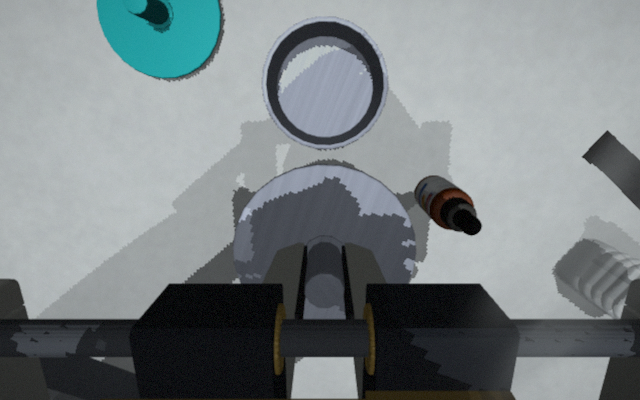

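The picture shows the pot's rim centred at pixel (325,83) and the lid held level at (323,240). The relative shift is 89 mm along tool x.

servo_tool(
  offset=[
    [0.15,0,0],
    [0.3,0,0],
    [0.35,0.005,0],
    [0.25,0,0],
    [0.135,0,0.1],
    [0,0,0.3],
    [0,0,0.3],
    [0,0,0.2],
  ],
  turn=[
    [0,0,0],
    [0,0,0],
    [0,0,0],
    [0,0,0],
    [0,0,0],
    [0,0,0],
    [0,0,0],
    [0,0,0],
  ],
)

```text
t: 6.1
position: [0.5968, -0.2201, 0.0946]
orientation: [-3.081, -0.607, 0.003]
ft_force: [0.4, 0.1, -1.2]
width: 0.182
gripper_force: 25.0
```

servo_tool(
  offset=[
    [0,0,0],
    [0,0,0],
    [0,0,0],
  ],
  turn=[
    [0,0,0],
    [0,0,0],
    [0,0,0],
  ],
)

```text
t: 6.4
position: [0.5978, -0.2208, 0.0983]
orientation: [3.081, 0.607, 0.002]
ft_force: [0.3, 0.7, -1.1]
width: 0.189
gripper_force: 25.0
```

```bash
python3 -c "
from h import *
go([.5973,-.2195,.0775])"
```

```text
t 6.4 pos [ 0.5978 -0.2208  0.0983] yaw 0.3888 z [ 1.6e-03 -7.0e-04 -1.0e+00] total units [-0.001 -0.019  0.277] F [ 0.25  0.68 -1.11] w 0.189 gf 25.0
level turn [ 0.0023 -0.0023  0.    ]
```

servo_tool(
  offset=[
    [0,-0.016,0.07],
    [0,0,0.05],
    [0,0,0.05],
    [0,0,0.05],
    [0,0,0.04],
    [0,0,0.02],
    [0,0,0],
  ],
  turn=[
    [0,0,0],
    [0,0,0],
    [0,0,0],
    [0,0,0],
    [0,0,0],
    [0,0,0],
    [0,0,0],
  ],
)

```text
t: 7.1
position: [0.597, -0.2194, 0.0767]
orientation: [3.082, 0.607, 0.0]
ft_force: [-4.1, 1.3, 8.0]
width: 0.188
gripper_force: 25.0
```

servo_tool(
  offset=[
    [0,0,-0.01],
    [0,0,0],
    [0,0,0],
    [0,0,0],
    [0,0,0],
  ],
  turn=[
    [0,0,0],
    [0,0,0],
    [0,0,0],
    [0,0,0],
    [0,0,0],
  ],
  hand=0.5,
)

```text
t: 7.6
position: [0.5969, -0.2194, 0.0765]
orientation: [-3.082, -0.607, 0.0]
ft_force: [0.7, 0.2, -0.1]
width: 0.498
gripper_force: 0.0
```

servo_tool(
  offset=[
    [0,0,-0.15],
    [0,0,-0.3],
    [0,0,-0.4],
    [0,0,-0.4],
    [0,0,-0.1],
    [0,0,0],
    [0,0,0],
  ],
  turn=[
    [0,0,0],
    [0,0,0],
    [0,0,0],
    [0,0,0],
    [0,0,0],
    [0,0,0],
    [0,0,0],
  ],
)

```text
t: 8.3
position: [0.5966, -0.2193, 0.177]
orientation: [-3.082, -0.607, 0.001]
ft_force: [-2.0, 0.3, -0.4]
width: 0.499
gripper_force: 0.0
```

```bash
python3 - <<'E'
from look import *
im,d,T,P=look('w3'); p=np.array([.5973,-.2197])
go([.5955,.1272,.19])
m=(np.hypot(P[...,0]-p[0],P[...,1]-p[1])<.053)&(P[...,2]>.05)&(P[...,2]<.075); q=P[m]
A=np.c_[q[:,:2]-p,np.ones(len(q))]
for _ in range(3):
    c=np.linalg.lstsq(A,q[:,2],rcond=None)[0]; k=abs(A@c-q[:,2])<.003; A,q=A[k],q[k]
print('disc plane',c,len(q),cv2.minEnclosingCircle(q[:,:2].astype(np.float32)))
E
```

```text
t 8.35 pos [ 0.5965 -0.2192  0.1765] yaw 0.3888 z [-1.6e-03  7.0e-04 -1.0e+00] total units [ 1.739 -4.279 -0.176] F [ 0.14 -0.27 -0.68] w 0.503 gf 0.0
level turn [-0.0024  0.0024  0.    ]
disc plane [-0.00082146  0.00110869  0.06354207] 10339 ((0.597009003162384, -0.2196362018585205), 0.04910159483551979)
```

View pics/w3.png

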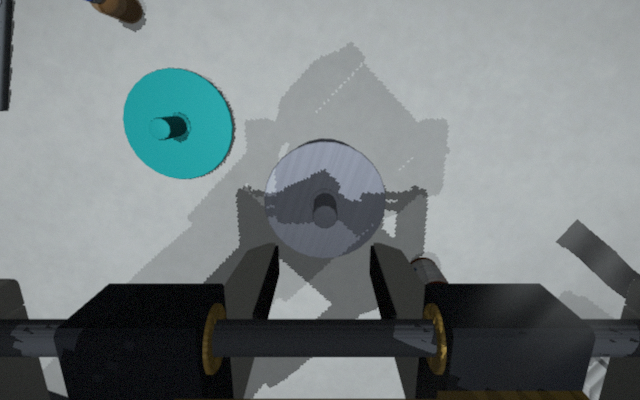

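The lid is seated: flat, disc top about 62 mm up and centred, at pixel (324,198). Next, over to the jar.

servo_tool(
  offset=[
    [0.1,-0.2,-0.1],
    [0.2,-0.5,-0.1],
    [0.2,-0.52,-0.1],
    [0.22,-0.52,0],
    [0.22,-0.52,0],
    [0.22,-0.52,0],
    [0.22,-0.52,0],
    [0.2,-0.5,0],
  ],
  turn=[
    [0,0,0],
    [0,0,0],
    [0,0,0],
    [0,0,0],
    [0,0,0],
    [0,0,0],
    [0,0,0],
    [0,0,0],
  ],
  hand=1,
)

```text
t: 9.15
position: [0.5978, 0.0919, 0.2]
orientation: [-3.082, -0.608, 0.001]
ft_force: [0.5, -1.1, -0.5]
width: 0.998
gripper_force: 0.0
```

servo_tool(
  offset=[
    [0.1,-0.3,0],
    [0.06,-0.18,0],
    [0,0,0],
    [0,0,0],
  ],
  turn=[
    [0,0,0],
    [0,0,0],
    [0,0,0],
    [0,0,0],
  ],
)

```text
t: 9.55
position: [0.5959, 0.1267, 0.2002]
orientation: [3.082, 0.607, -0.001]
ft_force: [-0.6, 0.2, -0.2]
width: 1.002
gripper_force: 0.0
```

```bash
python3 - <<'E'
from look import *
im,d,T,P=look('w4')
blob('captop',P,(.5955,.1272),.04,.098,.112)
c=(.5955,.1272)
m=(np.hypot(P[...,0]-c[0],P[...,1]-c[1])<.075)&(P[...,2]>.028)&(P[...,2]<.038); q=P[m][:,:2].astype(np.float32); print('holder',cv2.minAreaRect(q))
go([.5955,.1272,.082]); print(r.sense()['qpos'])
E
```

```text
captop 3923 mean [0.5959 0.1266 0.1054] circ [0.5945 0.1259] 0.0279 zmed 0.1055 px 324.0 209.0
holder ((0.5947325825691223, 0.1259894222021103), (0.08213265985250473, 0.0821201428771019), 5.7308831214904785)
t 9.6 pos [0.596  0.1264 0.2003] yaw 0.3883 z [-3.e-04 -2.e-04 -1.e+00] total units [-1.000e-03 -1.300e-02  1.577e+00] F [ 0.77 -0.2   0.76] w 1.0 gf 0.0
level turn [0.0002 0.0007 0.    ]
[ 1.67143667e-01 -1.81931870e-02  1.62326410e+00 -1.86445454e-04
  1.53684611e+00  1.34965406e+00]
```

View pics/w4.png

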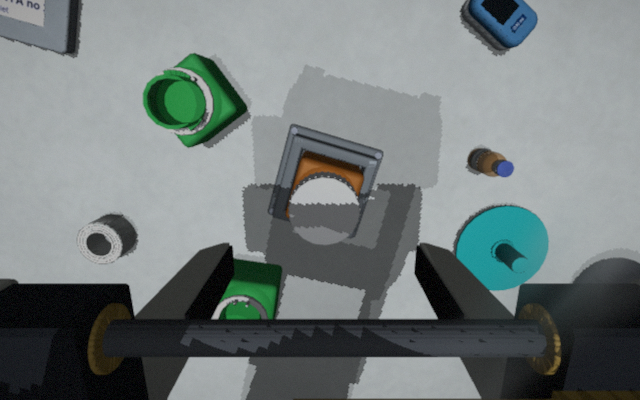

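The cap is at pixel (325,209), with the jar square in its holder and its centre at (.5948,.1260). The fingers have room, so I go down.

servo_tool(
  offset=[
    [-0.017,0,0.2],
    [0,0,0.3],
    [0,0,0.3],
    [0,0,0.3],
    [0,0,0.25],
    [0,0,0.227],
    [0,0,0],
    [0,0,0],
  ],
  turn=[
    [0,0,0],
    [0,0,0],
    [0,0,0],
    [0,0,0],
    [0,0,0],
    [0,0,0],
    [0,0,0],
    [0,0,0],
  ],
)

```text
t: 10.4
position: [0.5948, 0.1263, 0.0821]
orientation: [-3.083, -0.606, 0.0]
ft_force: [-0.2, 0.1, 0.9]
width: 0.997
gripper_force: 0.0
```

servo_tool(
  offset=[
    [0,0,0],
    [0,0,0],
    [0,0,0],
    [0,0,0],
    [0,0,0],
  ],
  turn=[
    [0,0,0],
    [0,0,0],
    [0,0,0],
    [0,0,0],
    [0,0,0],
  ],
  hand=0,
  force=40,
)

```text
t: 10.9
position: [0.5949, 0.1267, 0.0823]
orientation: [3.082, 0.607, 0.0]
ft_force: [0.2, 0.4, 0.0]
width: 0.615
gripper_force: 0.0
```

```bash
python3 -c "
from h import *
go([.5948,.126,.082]); print(r.sense()['wrist_torque'])"
```

```text
t 10.9 pos [0.5949 0.1267 0.0823] yaw 0.3889 z [ 2.e-04  0.e+00 -1.e+00] total units [-0.004  0.008  0.004] F [0.16 0.45 0.03] w 0.615 gf 0.0
level turn [ 0.0001 -0.0005 -0.    ]
[0.01588115 0.00165411 0.01490654]
```

servo_tool(
  offset=[
    [0,0,0],
    [0,0,0],
    [0,0,0],
    [0,0,0],
  ],
  turn=[
    [0,0,0],
    [0,0,0],
    [0,0,0],
    [0,0,0],
  ],
)

```text
t: 11.3
position: [0.5948, 0.1267, 0.0822]
orientation: [-3.082, -0.607, -0.0]
ft_force: [-1.0, 0.6, 1.5]
width: 0.563
gripper_force: 40.0
```

servo_tool(
  offset=[
    [0,0,0],
    [0,0,0],
    [0,0,0],
    [0,0,0],
  ],
  turn=[
    [0,0,-0.1],
    [0,0,-0.12],
    [0,0,-0.12],
    [0,0,-0.12],
  ],
)

```text
t: 11.7
position: [0.5948, 0.1268, 0.0822]
orientation: [-2.986, -0.976, -0.0]
ft_force: [-1.4, 2.7, 1.5]
width: 0.563
gripper_force: 39.9
```

```bash
python3 -c "
from h import *
go([.5948,.126,.082]); print(r.sense()['wrist_torque'])"
```

```text
t 11.7 pos [0.5948 0.1268 0.0822] yaw 0.6321 z [-0.e+00  4.e-04 -1.e+00] total units [-0.006  0.009  0.003] F [-1.4   2.71  1.55] w 0.563 gf 39.9
level turn [-0.0006 -0.0004  0.    ]
[ 0.25583045  0.24762227 -0.20224909]
```

Torque reads 0.20 N m, so the cap is turning against the thread. I carry on.

servo_tool(
  offset=[
    [0,0,0],
    [0,0,0],
    [0,0,0],
    [0,0,0],
    [0,0,0],
    [0,0,0],
    [0,0,0],
    [0,0,0],
  ],
  turn=[
    [0,0,-0.12],
    [0,0,-0.12],
    [0,0,-0.12],
    [0,0,-0.12],
    [0,0,-0.12],
    [0,0,-0.12],
    [0,0,-0.12],
    [0,0,-0.12],
  ],
)

```text
t: 12.5
position: [0.5945, 0.127, 0.0822]
orientation: [-2.648, -1.688, 0.0]
ft_force: [-4.6, 3.2, 4.3]
width: 0.565
gripper_force: 39.9
```

servo_tool(
  offset=[
    [0,0,0],
    [0,0,0],
    [0,0,0],
    [0,0,0],
    [0,0,0],
    [0,0,0],
    [0,0,0],
    [0,0,0],
  ],
  turn=[
    [0,0,-0.12],
    [0,0,-0.12],
    [0,0,-0.12],
    [0,0,-0.12],
    [0,0,-0.12],
    [0,0,-0.12],
    [0,0,-0.12],
    [0,0,-0.12],
  ],
)

```text
t: 13.3
position: [0.5942, 0.1272, 0.0823]
orientation: [-2.145, -2.293, 0.001]
ft_force: [-9.1, 3.3, 6.7]
width: 0.563
gripper_force: 40.0
```

servo_tool(
  offset=[
    [0,0,0],
    [0,0,0],
  ],
  turn=[
    [0,0,0],
    [0,0,0],
  ],
)

```text
t: 13.5
position: [0.5942, 0.1271, 0.0824]
orientation: [-2.148, -2.291, 0.001]
ft_force: [-6.9, 4.1, 6.7]
width: 0.565
gripper_force: 40.0
```

```bash
python3 -c "
from h import *
go([.5948,.1265,.085]); print(r.sense()['wrist_torque'])"
```

```text
t 13.5 pos [0.5942 0.1271 0.0824] yaw 1.6352 z [-1.4e-03  8.0e-04 -1.0e+00] total units [-0.009  0.007 -0.035] F [-6.94  4.08  6.72] w 0.565 gf 40.0
level turn [-0.0025 -0.0018 -0.    ]
[ 0.48170448  1.2770203  -0.12169919]
```

servo_tool(
  offset=[
    [0.004,-0.008,0],
    [0,0,0],
    [0,0,-0.03],
    [0,0,-0.03],
    [0,0,-0.04],
    [0,0,0],
  ],
  turn=[
    [0,0,0],
    [0,0,0],
    [0,0,0],
    [0,0,0],
    [0,0,0],
    [0,0,0],
  ],
)

```text
t: 14.1
position: [0.5944, 0.1269, 0.0902]
orientation: [2.149, 2.291, 0.001]
ft_force: [-3.0, 1.4, -0.4]
width: 0.563
gripper_force: 40.0
```

```bash
python3 - <<'E'
from look import *
go([.5948,.126,.082+.0275]); print(r.sense()['wrist_torque'])
for n in ['scene','top']:
    im,d=r.get_image(n); np.savez(n+'1.npz',im=im,d=d)
    D=np.load(n+'0.npz')
    if n=='scene':
        a=np.hstack([D['im'][210:290,245:335],im[210:290,245:335]]); cv2.imwrite('pics/cmp.png',cv2.resize(a[:,:,::-1],None,fx=4,fy=4,interpolation=cv2.INTER_CUBIC))
E
```

```text
t 14.1 pos [0.5944 0.1269 0.0902] yaw 1.635 z [ 6.e-04  1.e-04 -1.e+00] total units [-0.012  0.005 -0.258] F [-2.96  1.44 -0.45] w 0.563 gf 40.0
level turn [ 0.0011 -0.0001  0.    ]
[0.31162775 0.40262709 0.05292002]
```

View pics/cmp.png

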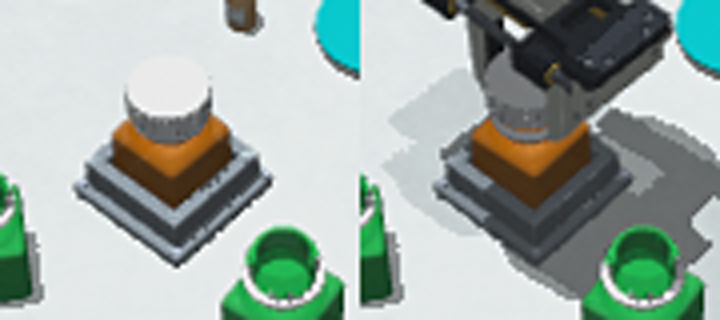

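Right of the crop: the cap is rising and the amber body is still down in the holder, at the same place as in the left half. I lift the rest, straight up.

servo_tool(
  offset=[
    [0,0,-0.05],
    [0,0,-0.08],
    [0,0,-0.1],
    [0,0,-0.1],
    [0,0,-0.08],
    [0,0,0],
    [0,0,0],
    [0,0,0],
  ],
  turn=[
    [0,0,0],
    [0,0,0],
    [0,0,0],
    [0,0,0],
    [0,0,0],
    [0,0,0],
    [0,0,0],
    [0,0,0],
  ],
)

```text
t: 15.0
position: [0.594, 0.1269, 0.12]
orientation: [-2.149, -2.291, 0.001]
ft_force: [-0.3, -0.9, -0.4]
width: 0.564
gripper_force: 40.0
```

```bash
python3 - <<'E'
from look import *
go([.5948,.126,.1205])
im,d=r.get_image('scene')
D=np.load('scene0.npz')
a=np.hstack([im[200:290,245:335],D['im'][150:240,330:420],im[150:240,330:420]]); cv2.imwrite('pics/fin.png',cv2.resize(a[:,:,::-1],None,fx=2.9,fy=4,interpolation=cv2.INTER_CUBIC))
im,d,T,P=look('w5')
c=(.5945,.1265)
m=(np.hypot(P[...,0]-c[0],P[...,1]-c[1])<.05)&(P[...,2]>.125)&(P[...,2]<.155); q=P[m]; q=q[abs(q[:,2]-np.median(q[:,2]))<.004]
if len(q)>20: 
    print('cap top',np.median(q[:,2]),len(q),np.linalg.lstsq(np.c_[q[:,:2]-c,np.ones(len(q))],q[:,2],rcond=None)[0],cv2.minEnclosingCircle(q[:,:2].astype(np.float32)))
E
```

```text
t 15.0 pos [0.594  0.1269 0.12  ] yaw 1.6349 z [-5.e-04 -1.e-04 -1.e+00] total units [-0.012  0.009 -0.007] F [-0.28 -0.85 -0.39] w 0.564 gf 40.0
level turn [-0.0009  0.0001  0.    ]
cap top 0.143211752449498 9976 [-7.16788664e-05 -1.42560621e-02  1.43226659e-01] ((0.5943520665168762, 0.13581082224845886), 0.04185453802347183)
```

View pics/fin.png

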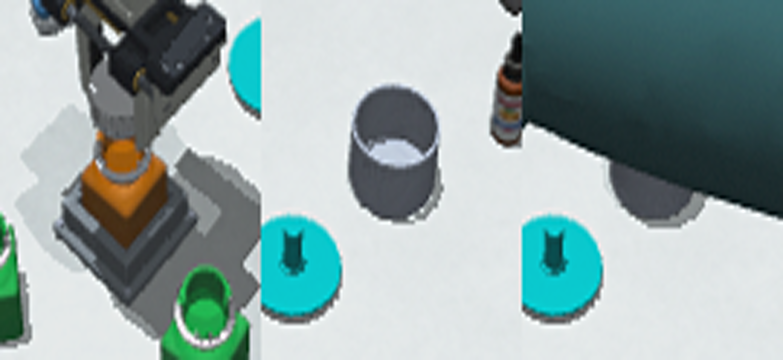

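The jar is down in the holder with its neck and ring exposed (pixel (120,155) in the crop), and the cap is held level about 20 mm above the mouth. Pot undisturbed. I hand in.

```bash
python3 -c "
from rig import r
print(r.close_job())"
```

```text
the job is handed in; nothing more can be done
None
```

The steel cover is seated level on the swab pot and released, and the amber jar's cap is unscrewed by about 1.25 rad and held level about 2 cm above the mouth. The jar stayed down in its holder, and I handed the job in at about 15 s.

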